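# Set the bench air regulator and lock it

### The arm

A 6-joint arm with a two-finger parallel gripper is mounted at the origin on the work surface. World frame = base frame: x ahead of the robot, y to its left, z up, the work surface at z = 0. Lengths are in m, angles in degrees, forces in N, time in s.
With the tool pointing down it reaches from about 0.375 to 0.9 m from the base axis. Payload 3.1 kg.
Tool frame: the origin (TCP) lies at the very end of the fingers, on their centre line; the grasp point (between the pads) lies 19 mm behind it (bot.hold_point_z is the z of the grasp point in the tool frame, in m); z points along the fingers, y is the line along which they close (so a half turn about z gives the same grasp; the last joint's range is limited). The gripper opens to 87 mm and grips with 3 to 60 N. Pads are 19 mm wide; open, the fingers measure 117 mm over their backs; the gripper's body (75 mm by 190 mm) begins 51 mm behind the grasp point.
Start: joints at [-79.555, 30.224, 82.088, -0, 67.689, -10.227], TCP at [0.221, -0.585, 0.223] pointing down, gripper open.
Joint ranges: [-176.69, 176.69], [-43.24, 126.21], [12.49, 139.97], [-82, 262], [0, 151.66], [-163.58, 163.58]. Speed limits (degrees/s): [159.86, 159.86, 180, 180, 180, 180].

### API

Orientations are given as a 3x3 rotation matrix whose columns are the frame's x, y, z axes.
In Python, from rig import bot, capture, camera_model gives the robot as it stands.
- The arm moves only by the tool apply_moves, never from a script. Its argument "plan" is text: rows parted by semicolons, each of 6 numbers parted by spaces: the shift along the tool's x, y, z in units of 0.05 m (1.0 is 0.05 m), then the turn, a rotation vector about the tool's x, y, z in units of 360 degrees (1.0 is 360 degrees). In form: dx dy dz ax ay az; .... A call has 1 to 10 rows; each row shifts and turns the commanded pose from where the row before left it, along the tool's axes as they then stand; what a row does not reach is not made up. A row lasts 1/12 s, in which the tool goes at most 41.7 mm and 7.16 degrees, less where a joint would pass 70% of its speed; a pose out of reach is approached as far as the arm can. A call with a number of a shift or a turn outside -1 to 1 is refused whole. A call with a gripper value outside its range is refused whole. "gripper" is the gripper command: -1 is shut, 1 is fully open, values between are in proportion, set as the call begins (left out, the last holds). The fingers move at their own pace and stop on an object; the grip force is fixed at half the most. Time passes only in rows, so rows that do not move let the fingers close. It gives the time, the measured TCP pose, the force, the opening and the grip force at its end, in the units of the state.
- bot.read_state(): the state, without advancing time (a new reading comes with each control period).
- capture(name): name is "scene" or "top" or "wrist"; returns the picture (400x640x3 uint8, red, green, blue); there is no depth.
- camera_model(name): a dict with "vertical_fov" (degrees; the focal length in pixels is half the picture's height over the tangent of half this angle, whatever the lens; pixels are square), "cx", "cy" (the principal point, pixels), "position" and "rotation" of the camera in the world; the wrist camera has in their place "hand_eye" (4x4, takes a point from camera to tool coordinates, whose origin is the TCP and whose axes are the flange's). Camera axes: x right, y down, z forward; pixel columns grow to the right and rows downward; lengths in m; the calibration is good to about 2 mm. A picture is of the moment at which its call begins: read the wrist's pose just before it. camera_model takes no time and is no camera call.
- bot.hand_in(): hands the job in; it is judged then, once.
The state is a dict: "time_s": time; "joint_positions": joint angles; "qvel": joint speeds; "tau": joint torques, N m; "position": TCP position; "tcp_rot": TCP orientation; "force": force on the tool from outside, world axes, zero at the start; "moment": the same for the moment, N m; "opening": opening from 0.0 (shut) to 1.0 (fully open); "grasp_force": force on a finger pad.
Only numpy, scipy, OpenCV 4.12 (cv2) and the standard library are available. Lean on these libraries where they do the work, as an engineer would, in place of code of your own. Each camera call takes 0.05 s, during which the arm holds its last target. There are 200 camera calls.

### The job

The air regulator on the watchmaker's bench has to be reset: slide its clear guard right off the knob towards the round gauge, turn the knob until its pointer points straight at the raised mark on the ring around it, then slide the guard back over the knob until it is fully home against its stop. Do not shift the mark, leave the jar, the tin and the loupe where they are, and let go when finished.

Things in the scene. Friction and masses are not known exactly. Their poses are not given: they have to be found in the camera images.
- regulator: Fixed grey console block, 102 mm (its x) by 265 mm (its y) by 50 mm high; its flat top panel is 50 mm above the bench. Origin on the bench; the block spans y -110 to +155 mm and x -51 to +51 mm of its frame. The knob's upright axis is at (0, -60 mm); a round gauge (48 mm across, 12 mm high, face up) is at (0, +128 mm). The guard slides along its y on the panel.
- knob (a joint): Angle of the knob, rad: 0 at the start of the scale, growing as the knob turns clockwise seen from above, stops at 0 and 4.71. At 0 the pointer points along (-1, +1) of the regulator's x, y; it shares its zero and sense with mark_ring, so the pointer is on the mark when both read the same. Turns easily (about 0.05 N m) and stays where left.
- mark_ring (a joint): Angle of the ring that carries the mark, rad, same zero and sense as knob. Stiff; it is not to be moved.
- guard (a joint): Travel of the guard, m: 0 = parked beside the gauge, clear of the knob; 0.12 = fully home over the knob, against its stop. Grows towards -y of the regulator. Resists with about 2 N and stays where left.
- knob_grip (a point): On the knob's axis, 24 mm above the panel, 74 mm above the bench: the height to grip. The black knob is a disc 44 mm across and 7 mm high with an upright grip bar across it, 38 mm long, 13 mm thick, from 9 to 32 mm above the panel. Local x of this point runs along the bar towards the pointer.
- pointer (a point): Tip of the knob's pointer (a small nose at the foot of one end of the bar, with a white line running along that half of the bar's top and down its end), 26 mm from the knob's axis, 8 mm above the panel.
- mark (a point): The place, 26 mm from the knob's axis and 8 mm above the panel, where the pointer tip must come. Just outside it stands the mark: a dark steel lug 10 mm long (radially), 5 mm wide and 5 mm high on the rim of the aluminium ring (76 mm across, 1.5 mm thick) around the knob.
- guard_tab (a point): Centre of the top edge of the grip tab on the guard, 118 mm above the bench. The tab: aluminium plate 12 mm thick (along the slide), 32 mm wide, 28 mm tall, over the middle of the guard's roof. The guard: clear plastic hood 90 mm wide, 78 mm long, roof 90 mm above the bench, open towards the knob; its middle is over the knob's axis when fully home.
- jar: Bystander: closed glass jar with a grey cap, 56 mm across, 60 mm high; origin at the centre of its underside.
- tin: Bystander: round flat aluminium tin, 72 mm across, 28 mm high; origin at the centre of its underside.
- loupe: Bystander: black eye loupe standing on the bench, 40 mm across, 36 mm high; origin at the centre of its underside.

How it is judged:
By the outcome, as a careful person would: the job done as asked, in the order asked, and still so for the second after the job is handed in, with the robot touching nothing.
It also fails if it takes over 70 s, if anything falls off the work surface, if the arm or the gripper's body presses on something with over 40 N, if the wrist force passes 120 N, or if a joint passes its speed limit or range.

## Working session

There is one attempt and no reset: what is moved stays moved. The work goes in short steps, Python scripts to look and compute and a tool call to move; the robot and the scene stay as the last step left them, time stands still between calls to the robot, and variables do not carry over. Pictures are saved under pics/ and viewed, at most 10 in all, crops included, and the job is handed in when it is done.

Besides the shell and the picture viewer there is one more tool, called by a JSON object that holds its "method" and its "body". apply_moves: Moves the arm, as the interface text tells. Its arguments: {"type":"object","properties":{"plan":{"type":"string"},"gripper":{"type":"number"}},"required":["plan"]}

```bash
ls; mkdir -p pics
python3 - <<'E'
from rig import bot,capture,camera_model
import cv2
for n in("scene","top"):
    cv2.imwrite(f"pics/{n}0.png",capture(n)[:,:,::-1]); m=camera_model(n); print(n,m)
print(camera_model("wrist")); s=bot.read_state(); print(s["time_s"],s["position"],s["tcp_rot"])
E
```

```text
pics
scene {'vertical_fov': 49.75971696917537, 'cx': 321.8255020773611, 'cy': 190.47868854326805, 'position': array([1.09480941, 0.18566007, 0.9239311 ]), 'rotation': array([[-0.35157976,  0.78555637, -0.50920808],
       [ 0.93602494,  0.28581038, -0.2053527 ],
       [-0.01577917, -0.54882931, -0.8357855 ]])}
top {'vertical_fov': 47.26981438215273, 'cx': 315.96134564213213, 'cy': 203.24732400161722, 'position': array([ 0.4344219 , -0.01135194,  1.3299255 ]), 'rotation': array([[-0.00192935, -0.99324897,  0.115986  ],
       [-0.99999178,  0.0015027 , -0.00376581],
       [ 0.0035661 , -0.11599231, -0.99324371]])}
{'vertical_fov': 61.209679472976205, 'cx': 323.2652450486288, 'cy': 195.46234144916448, 'hand_eye': array([[-3.55085890e-04, -9.68162124e-01, -2.50323742e-01,
         6.80594614e-02],
       [ 9.99999933e-01, -3.66940193e-04,  6.86033821e-07,
         5.03341243e-04],
       [-9.25180342e-05, -2.50323725e-01,  9.68162189e-01,
        -1.62777151e-01],
       [ 0.00000000e+00,  0.00000000e+00,  0.00000000e+00,
         1.00000000e+00]])}
0.1 [ 0.22056118 -0.58410131  0.2216795 ] [[ 9.35602613e-01  3.53054714e-01 -3.44848488e-04]
 [ 3.53054716e-01 -9.35600779e-01  1.88406315e-03]
 [ 3.42536861e-04 -1.88448479e-03 -9.99998166e-01]]
```

View pics/top0.png

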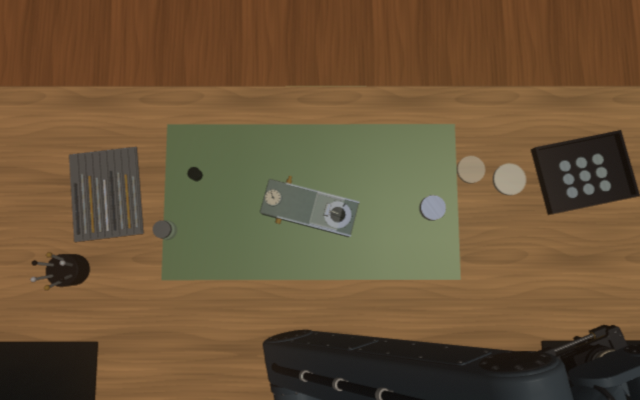

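View pics/scene0.png

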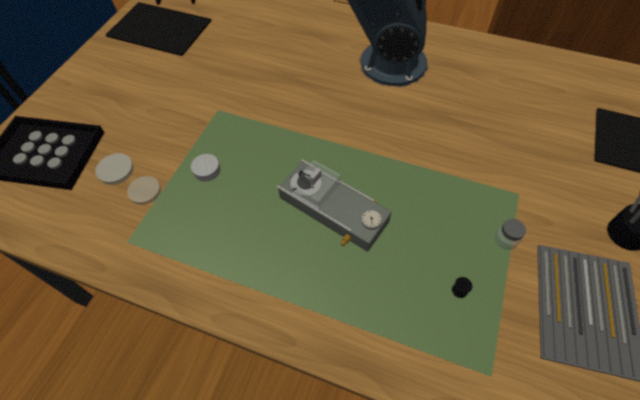

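The top view shows the gauge at (273,198) and the ring at (338,214). The guard is over the knob, at scene pixel (312,172). I'll get coordinates and a zoom.

```bash
cat > h.py <<'E'
from rig import bot,capture,camera_model
import numpy as np,cv2
def cam(n):
    m=camera_model(n); f=200/np.tan(np.radians(m["vertical_fov"]/2))
    if n=="wrist":
        s=bot.read_state(); R=np.array(s["tcp_rot"]); H=m["hand_eye"]
        return f,m["cx"],m["cy"],np.array(s["position"])+R@H[:3,3],R@H[:3,:3]
    return f,m["cx"],m["cy"],m["position"],m["rotation"]
def ray(c,u,v): 
    f,cx,cy,p,R=c; d=R@[(u-cx)/f,(v-cy)/f,1]; return p,d/np.linalg.norm(d)
def onz(c,u,v,z): p,d=ray(c,u,v); return p+d*(z-p[2])/d[2]
def proj(c,P): f,cx,cy,p,R=c; q=R.T@(np.array(P)-p); return q[:2]/q[2]*f+[cx,cy]
def tri(c1,a,c2,b):
    A=[];B=[]
    for c,x in((c1,a),(c2,b)):
        p,d=ray(c,*x); M=np.eye(3)-np.outer(d,d); A.append(M);B.append(M@p)
    return np.linalg.lstsq(np.vstack(A),np.hstack(B),rcond=None)[0]
E
python3 - <<'E'
from h import *
t,s=cam("top"),cam("scene")
print("gauge",tri(t,(273,198),s,(371,218.5)),onz(t,273,198,.062),onz(s,371,218.5,.062))
print("ring",onz(t,338,214,.0515))
a=cv2.imread("pics/top0.png")[170:245,250:370];b=cv2.imread("pics/scene0.png")[150:250,270:400]
z=lambda i,w:cv2.resize(i,(w,int(w*i.shape[0]/i.shape[1])),interpolation=cv2.INTER_CUBIC)
a=z(a,400);b=z(b,400);h=max(len(a),len(b))
p=lambda i:cv2.copyMakeBorder(i,0,h-len(i),0,0,0)
cv2.imwrite("pics/z0.png",np.hstack([p(a),p(b)]))
for n,c in(("jar",(164,229)),("tin",(433,208)),("loupe",(195,174))): print(n,onz(t,*c,.04))
E
```

```text
gauge [0.59837177 0.105289   0.05356907] [0.59743675 0.10393256 0.062     ] [0.60300982 0.1066456  0.062     ]
ring [ 0.55320592 -0.07804915  0.0515    ]
jar [0.5125922  0.41239088 0.04      ]
tin [ 0.57095668 -0.34870327  0.04      ]
loupe [0.66980116 0.3295838  0.04      ]
```

View pics/z0.png

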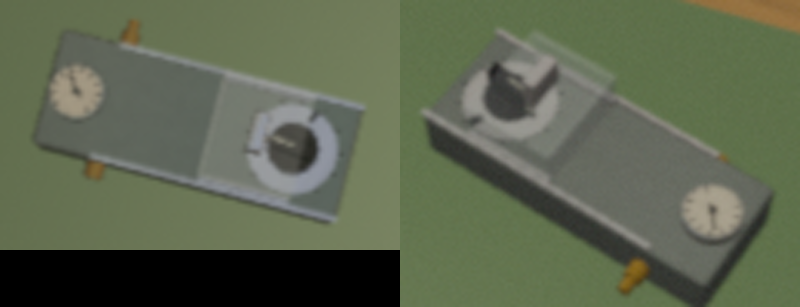

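Zoom: in the top view the guard covers roughly the gauge side of the knob, with the tab at about (327,209), or scene (315,176). The mark and pointer are visible but coarse. Regulator yaw is about -13.9°. I'll move above it for a wrist look.

{"method": "apply_moves", "body": {"plan": "0.636 -0.481 0 0 0 0;0.636 -0.481 0 0 0 0;0.636 -0.481 0 0 0 0;0.636 -0.481 0 0 0 0;0.636 -0.481 0 0 0 0;0.636 -0.481 0 0 0 0;0.636 -0.481 0 0 0 0;0.636 -0.481 0 0 0 0;0.636 -0.481 0 0 0 0;0.636 -0.481 0 0 0 0", "gripper": 1}}

```text
time_s: 0.93
position: [0.4337, -0.2455, 0.2224]
tcp_rot: [[0.936, 0.353, -0.0], [0.353, -0.936, 0.0], [-0.0, -0.001, -1.0]]
force: [0.7, -0.2, 1.2]
opening: 1.0
grasp_force: 0.0
```

{"method": "apply_moves", "body": {"plan": "0.636 -0.481 0 0 0 0;0.636 -0.481 0 0 0 0;0.636 -0.481 0 0 0 0;0.636 -0.481 0 0 0 0;0.636 -0.481 0 0 0 0;0.636 -0.481 0 0 0 0;0 0 0 0 0 0.0192;0 0 0 0 0 0.0192;0 0 0 0 0 0.0192;0 0 0 0 0 0.0192"}}

```text
time_s: 1.77
position: [0.5606, -0.0443, 0.222]
tcp_rot: [[0.992, -0.126, -0.001], [-0.126, -0.992, 0.0], [-0.001, -0.0, -1.0]]
force: [-0.1, -1.0, 0.1]
opening: 1.006
grasp_force: 0.0
```

{"method": "apply_moves", "body": {"plan": "0 0 0 0 0 0.0192;0 0 0 0 0 0;0 0 0 0 0 0"}}

```text
time_s: 2.02
position: [0.5605, -0.045, 0.2222]
tcp_rot: [[0.972, -0.237, -0.001], [-0.237, -0.972, 0.0], [-0.001, -0.0, -1.0]]
force: [-0.3, -0.2, 0.3]
opening: 0.998
grasp_force: 0.0
```

Run:
```python
from h import *
s=bot.read_state();print(s["time_s"],s["position"],s["tcp_rot"],s["force"])
c=cam("wrist");im=capture("wrist")[:,:,::-1]; cv2.imwrite("pics/w1.png",im)
for z in(.0515,.062,.118):print(z,proj(c,(.5532,-.078,z)),proj(c,(.598,.105,z)))
```

```text
2.0167 [ 0.56054972 -0.04497162  0.22218469] [[ 9.71523454e-01 -2.36941651e-01 -9.12162103e-04]
 [-2.36941515e-01 -9.71523882e-01  2.55691985e-04]
 [-9.46771348e-04 -3.22816896e-05 -9.99999551e-01]] [-0.26724353 -0.18076299  0.25320307]
0.0515 [356.50799389 177.43474632] [169.0174172  177.32827977]
0.062 [357.52967623 179.58586863] [164.25792861 179.47589958]
0.118 [364.25231259 193.74018297] [132.94137478 193.60684035]
```

View pics/w1.png

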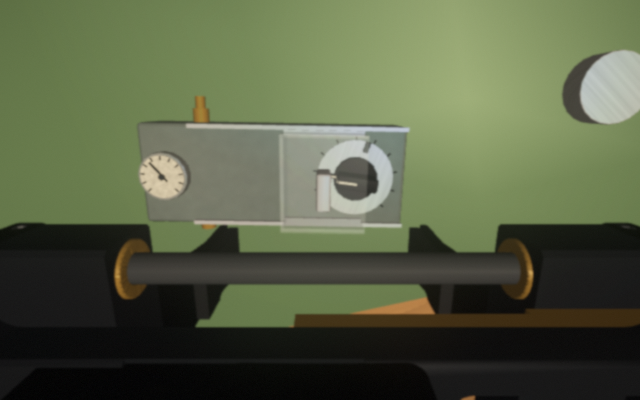

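The wrist view shows the gauge at (163,176), the knob at about (356,180) and the tab top at about (324,193). There are dark radial features at (367,146) and (322,172). I'll refine with a crop and a second view.

Run:
```python
from h import *
c=cam("wrist");t,s=cam("top"),cam("scene")
print("tab wrist@.118",onz(c,324,193,.118)); print(tri(c,(324,193),s,(315.5,175)),tri(c,(324,193),t,(327.5,209.5)))
print("gauge",tri(c,(163,176),s,(371,218.5)),onz(c,163,176,.062)); print("ring",onz(c,355,176,.0515))
im=cv2.imread("pics/w1.png")[115:240,270:420]
cv2.imwrite("pics/w1z.png",cv2.resize(im,None,fx=4.8,fy=4.8,interpolation=cv2.INTER_CUBIC))
```

```text
tab wrist@.118 [ 0.56165054 -0.04637644  0.118     ]
[ 0.55759319 -0.04556736  0.10074483] [ 0.55991072 -0.04642971  0.11134433]
gauge [0.60145153 0.10637738 0.05922752] [0.60168815 0.10492641 0.062     ]
ring [ 0.55507402 -0.07693135  0.0515    ]
```

View pics/w1z.png

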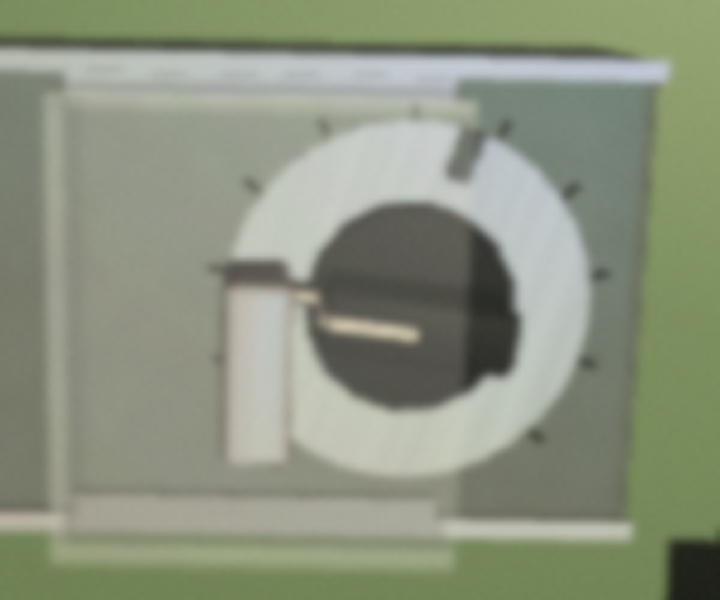

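The crop shows the mark lug at about (467,155) crop px, the pointer to the left at (300,295), and the tab top centre at (258,373), which is (0.5615,-0.0464) in the world. I'll descend onto the tab and grip it.

{"method": "apply_moves", "body": {"plan": "0.026 0.022 0.635 0 0 0;0 0 0.635 0 0 0;0 0 0.635 0 0 0;0 0 0.4 0 0 0;0 0 0.235 0 0 0;0 0 0 0 0 0;0 0 0 0 0 0", "gripper": 1}}

```text
time_s: 2.65
position: [0.5615, -0.0465, 0.095]
tcp_rot: [[0.971, -0.239, -0.001], [-0.239, -0.971, 0.0], [-0.002, -0.0, -1.0]]
force: [-0.5, -0.2, 0.7]
opening: 0.999
grasp_force: 0.0
```

{"method": "apply_moves", "body": {"plan": "0 0 0 0 0 0;0 0 0 0 0 0;0 0 0 0 0 0;0 0 0 0 0 0;0 0 0 0 0 0;0 0 0 0 0 0;0 0 0 0 0 0;0 0 0 0 0 0", "gripper": -1}}

```text
time_s: 3.32
position: [0.5619, -0.0465, 0.0956]
tcp_rot: [[0.971, -0.24, 0.0], [-0.24, -0.971, -0.0], [0.0, -0.0, -1.0]]
force: [-0.8, 0.3, 0.6]
opening: 0.479
grasp_force: 0.0
```

{"method": "apply_moves", "body": {"plan": "0 0 0 0 0 0;0 0 0 0 0 0;0 0 0 0 0 0;0 0 0 0 0 0;0 0 0 0 0 0;0 0 0 0 0 0;0 0 0 0 0 0;0 0 0 0 0 0"}}

```text
time_s: 3.98
position: [0.5619, -0.0463, 0.0955]
tcp_rot: [[0.971, -0.241, -0.0], [-0.241, -0.971, 0.0], [-0.0, -0.0, -1.0]]
force: [-0.3, 0.9, -0.5]
opening: 0.134
grasp_force: 30.0
```

{"method": "apply_moves", "body": {"plan": "0 -0.15 0 0 0 0;0 -0.25 0 0 0 0;0 -0.25 0 0 0 0;0 -0.25 0 0 0 0;0 -0.25 0 0 0 0;0 -0.25 0 0 0 0;0 -0.1 0 0 0 0;0 0 0 0 0 0"}}

```text
time_s: 4.65
position: [0.5815, 0.0285, 0.0955]
tcp_rot: [[0.971, -0.239, 0.003], [-0.239, -0.971, 0.001], [0.003, -0.002, -1.0]]
force: [4.7, 0.4, -4.1]
opening: 0.139
grasp_force: 30.0
```

{"method": "apply_moves", "body": {"plan": "0.02 -0.08 0 0 0 0;0 -0.08 0 0 0 0;0 -0.02 0 0 0 0;0 0 0 0 0 0;0 0 0 0 0 0"}}

```text
time_s: 5.07
position: [0.5831, 0.0349, 0.0955]
tcp_rot: [[0.971, -0.241, 0.0], [-0.241, -0.971, 0.001], [0.0, -0.001, -1.0]]
force: [3.7, -0.4, -3.5]
opening: 0.14
grasp_force: 30.0
```

{"method": "apply_moves", "body": {"plan": "0 -0.04 0 0 0 0;0 -0.02 0 0 0 0;0 0 0 0 0 0;0 0 0 0 0 0"}}

```text
time_s: 5.4
position: [0.5838, 0.0375, 0.0955]
tcp_rot: [[0.971, -0.24, 0.0], [-0.24, -0.971, -0.0], [0.0, 0.0, -1.0]]
force: [2.5, -2.8, -4.5]
opening: 0.135
grasp_force: 30.0
```

{"method": "apply_moves", "body": {"plan": "0 -0.03 0 0 0 0;0 -0.02 0 0 0 0;0 0 0 0 0 0;0 0 0 0 0 0"}}

```text
time_s: 5.73
position: [0.5846, 0.0403, 0.0956]
tcp_rot: [[0.971, -0.24, 0.0], [-0.24, -0.971, 0.0], [0.0, -0.0, -1.0]]
force: [4.2, -1.6, -5.5]
opening: 0.13
grasp_force: 30.0
```

{"method": "apply_moves", "body": {"plan": "0.01 -0.03 0 0 0 0;0 -0.02 0 0 0 0;0 0 0 0 0 0;0 0 0 0 0 0"}}

```text
time_s: 6.07
position: [0.5846, 0.0406, 0.0955]
tcp_rot: [[0.971, -0.239, -0.002], [-0.239, -0.971, -0.003], [-0.001, 0.004, -1.0]]
force: [1.7, -9.3, -3.1]
opening: 0.134
grasp_force: 30.0
```

Stop reached. I'll open the gripper, rise and look at the knob.

{"method": "apply_moves", "body": {"plan": "0 0.03 0 0 0 0;0 0 0 0 0 0;0 0 0 0 0 0;0 0 0 0 0 0;0 0 -0.2 0 0 0;0 0 -0.6 0 0 0;0 0 -0.6 0 0 0;0 0 -0.7 0 0 0;-0.3 0.6 0 0 0 0;-0.3 0.6 0 0 0 0", "gripper": 1}}

```text
time_s: 6.9
position: [0.5437, -0.0096, 0.2042]
tcp_rot: [[0.972, -0.236, 0.008], [-0.236, -0.972, -0.002], [0.008, -0.0, -1.0]]
force: [-0.0, -1.5, -0.9]
opening: 0.81
grasp_force: 0.0
```

{"method": "apply_moves", "body": {"plan": "0 0.6 0 0 0 0;0 0.6 0 0 0 0;0 0 0 0 0 0;0 0 0 0 0 0;0 0 0 0 0 0"}}

```text
time_s: 7.32
position: [0.5271, -0.0678, 0.2011]
tcp_rot: [[0.971, -0.24, 0.0], [-0.24, -0.971, 0.001], [0.0, -0.001, -1.0]]
force: [-1.0, 1.0, 0.5]
opening: 0.996
grasp_force: 0.0
```

Run:
```python
from h import *
s=bot.read_state();print(s["time_s"],s["position"],s["tcp_rot"][0],s["force"])
c=cam("wrist");im=capture("wrist")[:,:,::-1]; cv2.imwrite("pics/w2.png",im)
u,v=np.round(proj(c,(.554,-.0754,.06))).astype(int);print(u,v)
x0,y0=u-65,v-60;print(x0,y0)
z=cv2.resize(im[max(y0,0):y0+120,x0:x0+130],None,fx=5,fy=5,interpolation=cv2.INTER_CUBIC)
cv2.imwrite("pics/w2z.png",z)
```

```text
7.3167 [ 0.527148   -0.06783651  0.20109924] [ 9.70676063e-01 -2.40390946e-01  4.17982755e-04] [-0.99457867  1.04302354  0.50639679]
324 155
259 95
```

View pics/w2z.png

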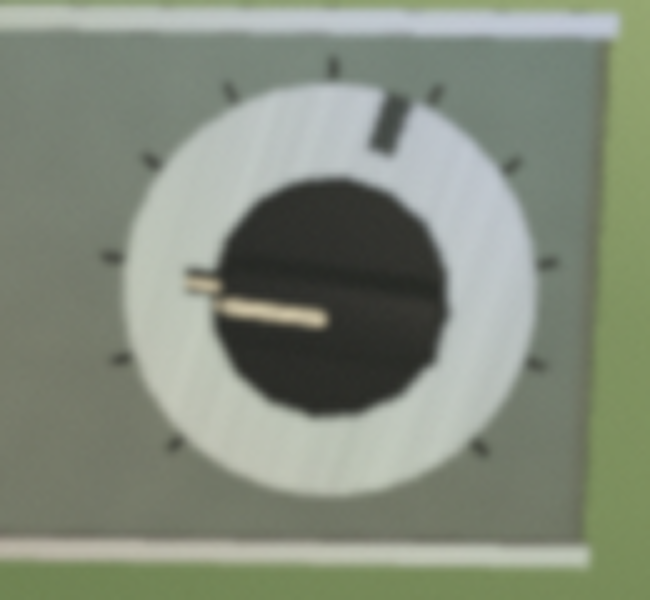

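The crop shows the ring centre at (331,289), the mark lug from (397,97) to (383,152), the bar-top white line from (323,320) to (223,305), and the nose at (203,285). I'll turn these into angles by masks and rays.

```bash
cat > ang.py <<'E'
from h import *
def world(c,x0,y0,u,v,z): return onz(c,x0+(u+.5)/5-.5,y0+(v+.5)/5-.5,z)[:2]
def deg(d): return np.degrees(np.arctan2(d[1],d[0]))
def cl(pts):
    m=pts.mean(0);U,S,V=np.linalg.svd(pts-m);return m,V[0]
def measure(c,im,x0,y0,K):
    z=cv2.resize(im[y0:y0+120,x0:x0+130],None,fx=5,fy=5,interpolation=cv2.INTER_CUBIC).astype(int)
    g=z.mean(2); yy,xx=np.mgrid[:z.shape[0],:z.shape[1]]
    W=lambda m,h:np.array([world(c,x0,y0,u,v,h) for u,v in zip(xx[m],yy[m])])
    return z,g,xx,yy,W
E
python3 - <<'E'
from ang import *
c=cam("wrist");im=cv2.imread("pics/w2.png");x0,y0=259,95
z,g,xx,yy,W=measure(c,im,x0,y0,None)
ring=((g>130)&(abs(z[...,1]-z[...,2])<25)&(np.hypot(xx-331,yy-289)<230)).astype(np.uint8)
n,l,st,_=cv2.connectedComponentsWithStats(ring);i=1+np.argmax(st[1:,4])
ct=max(cv2.findContours((l==i).astype(np.uint8),0,2)[0],key=len)
h=cv2.convexHull(ct)[:,0]
P=np.array([world(c,x0,y0,*q,.0515) for q in h])
A=np.c_[2*P,np.ones(len(P))];s=np.linalg.lstsq(A,(P**2).sum(1),rcond=None)[0];K=s[:2]
print("ring",K,np.sqrt(s[2]+K@K))
m=(g<125)&(xx>360)&(xx<415)&(yy>85)&(yy<165);Q=W(m,.0555);lm,lv=cl(Q);print("lug",lm,"az from K",deg(lm-K),"axis",deg(lv),np.linalg.norm(lm-K),m.sum())
m=(g>120)&(xx>222)&(xx<335)&(yy>290)&(yy<335);Q=W(m,.082);wm,wv=cl(Q);print("line",wm,deg(wm-K),"axis",deg(wv),deg(-wv),np.linalg.norm(wm-K),Q@wv@[1] if 0 else m.sum())
print("nose",(q:=world(c,x0,y0,203,285,.058)),deg(q-K))
t1=[world(c,x0,y0,*q,.05) for q in((110,258),(548,263))];print(t1)
a,b=world(c,x0,y0,0,22,.055),world(c,x0,y0,610,27,.055);print("rail az",deg(a-b));
E
```

```text
ring [ 0.55383183 -0.07545342] 0.03896933431039799
lug [ 0.58224427 -0.09393518] az from K -33.04325391006597 axis 145.26032591368357 0.033894573002750915 1789
line [ 0.55699688 -0.06661378] 70.3000292205477 axis -111.58683359462235 68.41316640537765 0.009389183894172334 1564
nose [ 0.56174618 -0.0539094 ] 69.82883893752364
[array([ 0.56985108, -0.03771293]), array([ 0.54956354, -0.11606514])]
rail az 75.67641412671118
```

{"method": "apply_moves", "body": {"plan": "0 0 0 0 0 -0.01923;0 0 0 0 0 -0.01923;0 0 0 0 0 -0.01923;0 0 0 0 0 -0.01923;0 0 0 0 0 -0.01923;0 0 0 0 0 -0.01923;0 0 0 0 0 -0.01923;0 0 0 0 0 -0.01923;0 0 0 0 0 -0.01923;0 0 0 0 0 -0.01923", "gripper": -0.1}}

```text
time_s: 8.2
position: [0.5273, -0.0666, 0.2005]
tcp_rot: [[0.562, 0.827, -0.0], [0.827, -0.562, 0.0], [0.0, -0.001, -1.0]]
force: [-0.2, -1.1, -0.2]
opening: 0.462
grasp_force: 0.0
```

{"method": "apply_moves", "body": {"plan": "0 0 0 0 0 -0.01923;0 0 0 0 0 -0.01923;0 0 0 0 0 0;0 0 0 0 0 0;0 0 0 0 0 0"}}

```text
time_s: 8.62
position: [0.5273, -0.0675, 0.2006]
tcp_rot: [[0.357, 0.934, -0.0], [0.934, -0.357, 0.0], [0.0, -0.0, -1.0]]
force: [-0.5, 0.5, 0.4]
opening: 0.448
grasp_force: 0.0
```

Run:
```python
from ang import *
s=bot.read_state();R=np.array(s["tcp_rot"]);print(s["position"],deg(R[:2,1]),s["joint_positions"],s["opening"])
print(R.T@(np.array([.5538,-.0755,.061])-s["position"])/.05)
```

```text
[ 0.52725879 -0.06746062  0.20055357] -20.888251190780863 [-1.93493271e+01  2.47194429e+01  9.68547261e+01  9.86143753e-03
  5.84313495e+01  1.53376145e+00] 0.4477073079131854
[0.03864128 0.55354502 2.79102147]
```

{"method": "apply_moves", "body": {"plan": "0.039 0.553 0 0 0 0;0 0 0.7 0 0 0;0 0 0.7 0 0 0;0 0 0.7 0 0 0;0 0 0.4 0 0 0;0 0 0.2 0 0 0;0 0 0.09 0 0 0;0 0 0 0 0 0;0 0 0 0 0 0"}}

```text
time_s: 9.37
position: [0.5548, -0.0765, 0.0621]
tcp_rot: [[0.356, 0.935, 0.002], [0.935, -0.356, -0.001], [0.0, 0.003, -1.0]]
force: [0.2, -0.1, 0.5]
opening: 0.45
grasp_force: 0.0
```

{"method": "apply_moves", "body": {"plan": "0 0 0 0 0 0;0 0 0 0 0 0;0 0 0 0 0 0;0 0 0 0 0 0;0 0 0 0 0 0;0 0 0 0 0 0;0 0 0 0 0 0;0 0 0 0 0 0", "gripper": -1}}

```text
time_s: 10.03
position: [0.5533, -0.0762, 0.0615]
tcp_rot: [[0.355, 0.935, -0.001], [0.935, -0.355, 0.0], [-0.0, -0.001, -1.0]]
force: [-1.8, 0.9, 5.6]
opening: 0.148
grasp_force: 30.0
```

{"method": "apply_moves", "body": {"plan": "0 0 0 0 0 0.01898;0 0 0 0 0 0.01898;0 0 0 0 0 0.01898;0 0 0 0 0 0.01898;0 0 0 0 0 0.01898;0 0 0 0 0 0.01898;0 0 0 0 0 0.01898;0 0 0 0 0 0.01898;0 0 0 0 0 0.01898;0 0 0 0 0 0.01898"}}

```text
time_s: 10.87
position: [0.5528, -0.0755, 0.0615]
tcp_rot: [[1.0, 0.009, -0.002], [0.009, -1.0, 0.001], [-0.002, -0.001, -1.0]]
force: [-3.2, 2.3, 7.4]
opening: 0.143
grasp_force: 30.0
```

{"method": "apply_moves", "body": {"plan": "0 0 0 0 0 0.01898;0 0 0 0 0 0.01898;0 0 0 0 0 0.01898;0 0 0 0 0 0.01898;0 0 0 0 0 0.01898;0 0 0 0 0 0;0 0 0 0 0 0;0 0 0 0 0 0"}}

```text
time_s: 11.53
position: [0.5528, -0.0751, 0.0615]
tcp_rot: [[0.835, -0.55, -0.001], [-0.55, -0.835, 0.002], [-0.002, -0.001, -1.0]]
force: [-1.9, 4.0, 7.6]
opening: 0.15
grasp_force: 30.0
```

Bar is at az -33.4°, as intended. I'll release, rise and verify.

{"method": "apply_moves", "body": {"plan": "0 0 0 0 0 0;0 0 0 0 0 0;0 0 0 0 0 0;0 0 0 0 0 0;0 0 -0.2 0 0 0;0 0 -0.6 0 0 0;0 0 -0.7 0 0 0;0 0 -0.7 0 0 0;-0.3 0 -0.7 0 0 0;-0.3 0 0 0 0 0", "gripper": -0.1}}

```text
time_s: 12.37
position: [0.5336, -0.0616, 0.2135]
tcp_rot: [[0.835, -0.55, 0.015], [-0.549, -0.835, -0.005], [0.016, -0.004, -1.0]]
force: [-0.2, -0.3, -1.3]
opening: 0.447
grasp_force: 0.0
```

{"method": "apply_moves", "body": {"plan": "0 0 0 0 0 0;0 0 0 0 0 0;0 0 0 0 0 0;0 0 0 0 0 0"}}

```text
time_s: 12.7
position: [0.5286, -0.0601, 0.205]
tcp_rot: [[0.836, -0.549, -0.002], [-0.549, -0.836, 0.0], [-0.002, 0.001, -1.0]]
force: [0.6, -0.1, 0.9]
opening: 0.443
grasp_force: 0.0
```

Run:
```python
from h import *
s=bot.read_state();print(s["time_s"],s["position"],s["force"])
c=cam("wrist");im=capture("wrist")[:,:,::-1]; cv2.imwrite("pics/w3.png",im)
u,v=np.round(proj(c,(.5538,-.0755,.06))).astype(int)
x0,y0=u-65,max(0,v-60);print(x0,y0)
cv2.imwrite("pics/w3z.png",cv2.resize(im[y0:y0+120,x0:x0+130],None,fx=5,fy=5,interpolation=cv2.INTER_CUBIC))
```

```text
12.7 [ 0.52864333 -0.06011092  0.20500796] [ 0.56876    -0.06939653  0.94098899]
257 92
```

View pics/w3z.png

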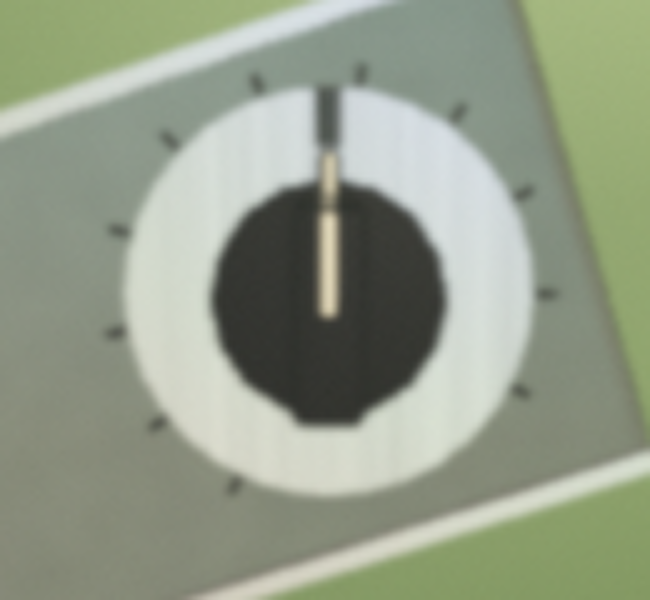

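The pointer is aligned: lug at x=327, nose at 329, line at 328, so the error is about 0.5° or less. Next is closing the guard: re-align the gripper with the slide.

{"method": "apply_moves", "body": {"plan": "0 0 0 0 0 -0.0174;0 0 0 0 0 -0.0174;0 0 0 0 0 -0.0174;0 0 0 0 0 0;0 0 0 0 0 0;0 0 0 0 0 0;0 0 0 0 0 0", "gripper": 1}}

```text
time_s: 13.33
position: [0.5286, -0.0599, 0.2057]
tcp_rot: [[0.968, -0.252, -0.001], [-0.252, -0.968, 0.0], [-0.001, -0.0, -1.0]]
force: [-0.5, 0.2, -0.3]
opening: 0.897
grasp_force: 0.0
```

Run:
```python
from ang import *
s=bot.read_state();R=np.array(s["tcp_rot"]);print(s["position"],deg(R[:2,0]),s["opening"])
print(R.T@(np.array([.5846,.0406,.0955])-s["position"])/.05)
```

```text
[ 0.52859122 -0.05989619  0.20568974] -14.615167858059916 0.8971097263192385
[ 0.57811585 -2.2275074   2.2034726 ]
```

{"method": "apply_moves", "body": {"plan": "0.193 -0.743 0 0 0 0;0.193 -0.743 0 0 0 0;0.192 -0.742 0 0 0 0;0 0 0 0 0 0;0 0 0.7 0 0 0;0 0 0.7 0 0 0;0 0 0.5 0 0 0;0 0 0.3 0 0 0;0 0 0 0 0 0;0 0 0 0 0 0"}}

```text
time_s: 14.17
position: [0.5839, 0.0406, 0.0953]
tcp_rot: [[0.968, -0.251, -0.002], [-0.251, -0.968, 0.0], [-0.002, 0.0, -1.0]]
force: [0.8, -0.8, 0.7]
opening: 1.001
grasp_force: 0.0
```

{"method": "apply_moves", "body": {"plan": "0 0 0 0 0 0;0 0 0 0 0 0;0 0 0 0 0 0;0 0 0 0 0 0;0 0 0 0 0 0;0 0 0 0 0 0;0 0 0 0 0 0;0 0 0 0 0 0;0 0 0 0 0 0;0 0 0 0 0 0", "gripper": -1}}

```text
time_s: 15.0
position: [0.5844, 0.0408, 0.096]
tcp_rot: [[0.968, -0.251, -0.0], [-0.251, -0.968, 0.0], [-0.0, 0.0, -1.0]]
force: [0.4, -0.2, -0.7]
opening: 0.324
grasp_force: 0.0
```

{"method": "apply_moves", "body": {"plan": "0 0 0 0 0 0;0 0 0 0 0 0;0 0 0 0 0 0;0 0 0 0 0 0;0 0 0 0 0 0;0 0 0 0 0 0"}}

```text
time_s: 15.5
position: [0.5844, 0.0406, 0.096]
tcp_rot: [[0.968, -0.251, -0.0], [-0.251, -0.968, -0.0], [-0.0, 0.0, -1.0]]
force: [-1.5, -2.0, -0.2]
opening: 0.139
grasp_force: 30.0
```

Gripped. I'll slide 110 mm, then creep to the stop.

{"method": "apply_moves", "body": {"plan": "0 0.15 0 0 0 0;0 0.27 0 0 0 0;0 0.27 0 0 0 0;0 0.27 0 0 0 0;0 0.27 0 0 0 0;0 0.27 0 0 0 0;0 0.27 0 0 0 0;0 0.27 0 0 0 0;0 0.16 0 0 0 0;0 0 0 0 0 0"}}

```text
time_s: 16.33
position: [0.5558, -0.0682, 0.096]
tcp_rot: [[0.968, -0.252, -0.002], [-0.252, -0.968, -0.001], [-0.001, 0.002, -1.0]]
force: [-0.6, -1.6, -0.2]
opening: 0.134
grasp_force: 30.0
```

{"method": "apply_moves", "body": {"plan": "0 0.05 0 0 0 0;0 0.05 0 0 0 0;0 0.03 0 0 0 0;0 0 0 0 0 0;0 0 0 0 0 0"}}

```text
time_s: 16.75
position: [0.5549, -0.0717, 0.096]
tcp_rot: [[0.968, -0.25, -0.001], [-0.25, -0.968, -0.0], [-0.001, 0.0, -1.0]]
force: [-2.8, 0.2, 0.8]
opening: 0.131
grasp_force: 30.0
```

{"method": "apply_moves", "body": {"plan": "0 0.05 0 0 0 0;0 0.04 0 0 0 0;0 0 0 0 0 0;0 0 0 0 0 0;0 0 0 0 0 0"}}

```text
time_s: 17.17
position: [0.5539, -0.0756, 0.096]
tcp_rot: [[0.968, -0.251, -0.001], [-0.251, -0.968, 0.001], [-0.001, -0.001, -1.0]]
force: [-1.4, 5.6, -0.2]
opening: 0.133
grasp_force: 30.0
```

{"method": "apply_moves", "body": {"plan": "0 0.03 0 0 0 0;0 0.02 0 0 0 0;0 0 0 0 0 0;0 0 0 0 0 0;0 0 0 0 0 0"}}

```text
time_s: 17.58
position: [0.5539, -0.0757, 0.096]
tcp_rot: [[0.968, -0.252, 0.001], [-0.252, -0.968, 0.005], [-0.0, -0.005, -1.0]]
force: [1.6, 12.0, 0.5]
opening: 0.136
grasp_force: 30.0
```

At the stop (12 N, no further motion). I'll release and rise.

{"method": "apply_moves", "body": {"plan": "0 0 0 0 0 0;0 0 0 0 0 0;0 0 0 0 0 0;0 0 0 0 0 0;0 0 0 0 0 0;0 0 0 0 0 0;0 0 -0.2 0 0 0;0 0 -0.6 0 0 0;0 0 -0.6 0 0 0;0 0 -0.6 0 0 0", "gripper": 1}}

```text
time_s: 18.42
position: [0.5532, -0.0789, 0.1976]
tcp_rot: [[0.968, -0.251, -0.001], [-0.251, -0.968, -0.0], [-0.001, 0.0, -1.0]]
force: [1.0, -0.7, -0.5]
opening: 0.809
grasp_force: 0.0
```

{"method": "apply_moves", "body": {"plan": "-0.4 0 -0.4 0 0 0;-0.4 0 0 0 0 0;0 0 0 0 0 0;0 0 0 0 0 0;0 0 0 0 0 0"}}

```text
time_s: 18.83
position: [0.5156, -0.0691, 0.2162]
tcp_rot: [[0.968, -0.251, 0.001], [-0.251, -0.968, -0.001], [0.001, 0.0, -1.0]]
force: [-0.6, -0.7, 1.1]
opening: 0.996
grasp_force: 0.0
```

Run:
```python
from h import *
s=bot.read_state();print(s["time_s"],s["position"],s["force"])
cv2.imwrite("pics/w4.png",capture("wrist")[:,:,::-1])
```

```text
18.8333 [ 0.51560737 -0.06912837  0.21623491] [-0.61590761 -0.65829121  1.13289224]
```

View pics/w4.png

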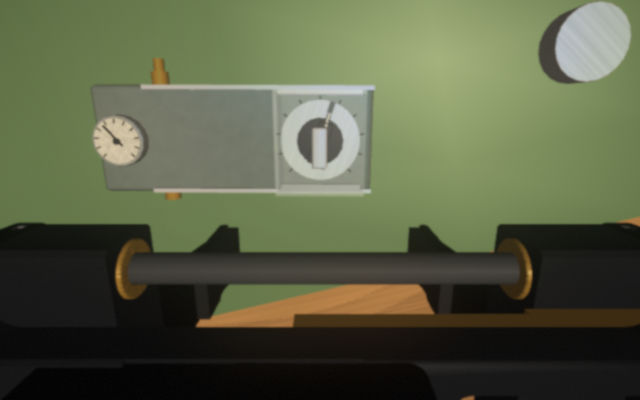

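The guard is home: its tab is at (319,148), centred over the ring, and the pointer is on the mark at (331,110).

```bash
python3 -c "
from rig import bot
print(bot.hand_in())"
```

```text
the job is handed in; nothing more can be done
None
```

The job is handed in: I slid the guard off to its parked stop, turned the knob until its pointer was on the mark (about 0.5° or better in the wrist image), slid the guard back against its home stop, and let go, in about 19 s of the 70 s allowed; no verdict came back.

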